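Set the red hand stamp between ink pad and pen cup

TASK

Get the clerk's counter ready for stamping forms: stand the hand stamp with the red knob upright on the desk midway between the ink pad and the pen cup, in line with the two. Leave the ink pad, the pen cup and the stamp with the blue knob where they are.

Things in the scene. Friction and masses are not known exactly. Their poses are not given: they have to be found in the camera images.
- red_stamp: Loose hand stamp with a RED knob, 86 mm tall, about 90 g. Wooden base block 52 x 38 mm (its x, y), 24 mm high; neck 18 mm thick; round red knob 30 mm in diameter, 50 to 86 mm up (straight sides from 54 to 80 mm), to be gripped from above. Origin: centre of the underside, z up. Starts upright on the desk, 90 mm or more (centres) from the blue stamp and a glue stick 100 mm tall, 29 mm thick.
- blue_stamp: Loose hand stamp of the same shape and size, but with a BLUE knob; not to be moved. Origin: centre of the underside.
- ink_pad: Loose open ink pad: flat black case 120 mm (its x) by 80 mm (its y), 16 mm high, with a violet inked field on top. Origin: centre of the underside, z up. The pen cup stands 230 mm from it, centre to centre, along the pad's +y or -y direction (either side), so the pad's long edges face the cup.
- pen_cup: Loose round steel pen cup, 76 mm diameter, 95 mm high, with four pens that reach up to 125 mm above the desk and stay within 76 mm diameter. Origin: centre of the underside.
Things that resemble listed ones, but are neither listed nor needed, are in the scene too. Leave any green or turquoise look-alike of the red_stamp alone.

How it is judged (in metres and radians):
At the end, for the whole second after the job is handed in: The red-knobbed stamp stands upright (within about 8 degrees) and at rest on the desk, within 20 mm of midway between the centres of the ink pad and the pen cup along their line, and within 20 mm of that line; ink pad, pen cup and blue-knobbed stamp are within 20 mm of where they were (x of red_stamp in the frame of ink_pad between -0.02 and 0.02 m and (y of red_stamp in the frame of ink_pad between 0.095 and 0.135 m or y of red_stamp in the frame of ink_pad between -0.135 and -0.095 m) and horizontal distance between red_stamp and pen_cup below 0.155 m and height (world z) of red_stamp below 0.008 m and angle between red_stamp's own z axis and vertical below 0.15 rad and linear speed of red_stamp below 0.02 m/s and distance of each of ink_pad, pen_cup, blue_stamp from where it was at the start of the episode below 0.02 m); the robot touches nothing.
It fails at once if the ink pad is moved 20 mm or more (distance of ink_pad from where it was at the start of the episode above 0.02 m).
It fails at once if the pen cup is moved 20 mm or more (distance of pen_cup from where it was at the start of the episode above 0.02 m).
It fails at once if the stamp with the blue knob is moved 20 mm or more (distance of blue_stamp from where it was at the start of the episode above 0.02 m).
It also fails if it takes over 35 s, if anything falls off the work surface, if the arm or the gripper's body presses on something with over 40 N, if the wrist force passes 120 N, or if a joint passes its speed limit or range.

ROBOT

A 6-joint arm with a two-finger parallel gripper is mounted at the origin on the work surface. World frame = base frame: x ahead of the robot, y to its left, z up, the work surface at z = 0. Lengths are in mm, angles in rad, forces in N, time in s.
With the tool pointing down it reaches from about 275 to 825 mm from the base axis. Payload 4.9 kg.
Tool frame: the origin (TCP) lies at the very end of the fingers, on their centre line; the grasp point (between the pads) lies 19 mm behind it; z points along the fingers, y is the direction in which the jaws open and shut (so a half turn about z gives the same grasp; the last joint's range is limited). The gripper opens to 85 mm and grips with 20 to 120 N. Pads are 22 mm wide; open, the fingers measure 114 mm over their backs; the gripper's body (76 mm by 85 mm) begins 54 mm behind the grasp point. The pads swing forward as they close: fully open they stand 13 mm farther back than shut.
Start: joints at [-1.384, 0.326, -0.193, 1.052, 0, 1.437], TCP at [173.441, -521.955, 231.281] pointing down, gripper open.
Joint ranges: [-2.65, 2.65], [-0.97, 1.79], [-1.3, 1.35], [-1.93, 2.1], [-1.47, 1.37], [-3.14, 3.14]. Speed limits (rad/s): [2.57, 2.57, 3.14, 3.14, 3.14, 3.14].

INTERFACE

Orientations are given as [roll, pitch, yaw] about the fixed x, y, z axes, in that order (R = Rz(yaw) Ry(pitch) Rx(roll)).
In Python, from bench import bot, solve_ik, imaging gives the robot as it stands. Calls block until the motion is done:
- bot.move_ptp(position, orientation): joint-space move of the TCP to a pose.
- bot.movel(position, rot=None, max_speed=150, threshold=None): straight line of the TCP; rot=None keeps the orientation; max_speed is the mean speed in mm/s. With threshold (N) it stops when the force on the tool has changed by that much, and returns True; else False.
- bot.move_j(angles): joint-space move.
- bot.grip(opening, effort=None): opening from 0.0 (shut) to 1.0 (fully open); effort is the grip in N (None keeps the last); returns when the fingers have stopped.
- bot.dwell(seconds).
- solve_ik(position, orientation): joint angles nearest the present ones, or None.
- bot.get_state(): the state.
- imaging.capture(name): name is "scene" or "side" or "wrist"; returns the picture (384x512x3 uint8, blue, green, red); there is no depth.
- imaging.camera_model(name): a dict with "K" (3x3 intrinsics, pixels), "position" and "rotation" of the camera in the world. Camera axes: x right, y up, looking along -z (the intrinsics and any distortion apply to the point x, -y, -z); pixel columns grow to the right and rows downward; lengths in mm; the calibration is good to about 2 mm. The wrist camera is an equidistant fisheye: a pixel r from the principal point sees the ray r / f radians off the axis. A picture is of the moment at which its call begins: read the wrist's pose just before it. camera_model takes no time and is no camera call; for the wrist camera it gives the pose at the moment of the call.
A pose or a line that the arm cannot do raises bot.IKError and nothing moves.
- bot.sign_off(): hands the job in, once; it reports no verdict.
The state is a dict: "t": time; "qpos": joint angles; "joint_velocities": joint speeds; "effort": joint torques, N m; "tcp_pos": TCP position; "orientation": TCP orientation; "contact_force": force on the tool from outside, world axes, zero at the start; "wrist_torque": the same for the moment, N m; "opening": opening from 0.0 (shut) to 1.0 (fully open).
Only numpy, scipy, OpenCV 4.12 (cv2) and the standard library are available. Lean on these libraries where they do the work, as an engineer would, in place of code of your own. Each camera call takes 0.05 s, during which the arm holds its last target.

## Working session

There is one attempt and no reset: what is moved stays moved. The work goes in short steps, each a Python script; the robot and the scene stay as the last script left them, time stands still between calls to the robot, and variables do not carry over. Pictures are saved under pics/ and viewed, and the job is handed in when it is done.

```bash
ls; mkdir -p pics
python3 - <<'E'
from bench import bot, imaging
import cv2, numpy as np
for n in ["scene","side","wrist"]:
    im=imaging.capture(n); cv2.imwrite(f"pics/{n}0.png",im)
    m=imaging.camera_model(n); print(n,{k:np.round(v,3).tolist() if not isinstance(v,str) else v for k,v in m.items()})
print(bot.get_state()["t"],bot.get_state()["orientation"])
E
```

```text
pics
scene {'K': [[448.763, 0.0, 256.386], [0.0, 448.763, 187.997], [0.0, 0.0, 1.0]], 'position': [1208.778, 730.008, 787.983], 'rotation': [0.938, -0.005, 2.415]}
side {'K': [[454.141, 0.0, 254.927], [0.0, 454.141, 188.242], [0.0, 0.0, 1.0]], 'position': [-140.778, 820.031, 734.244], 'rotation': [0.991, -0.006, -2.481]}
wrist {'K': [[297.319, 0.0, 258.968], [0.0, 297.319, 191.934], [0.0, 0.0, 1.0]], 'position': [244.239, -498.367, 372.982], 'rotation': [-0.295, 0.001, -1.249]}
0.15 [-3.14030919e+00 -1.59934573e-04  3.20803639e-01]
```

View pics/scene0.png

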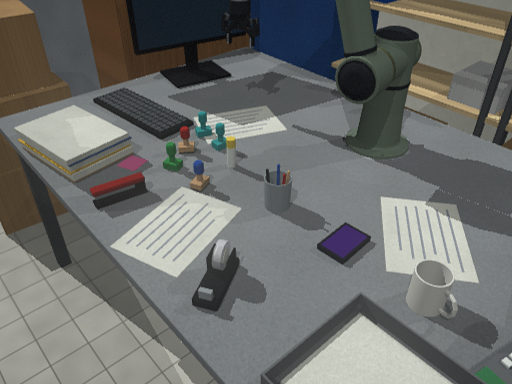

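View pics/side0.png

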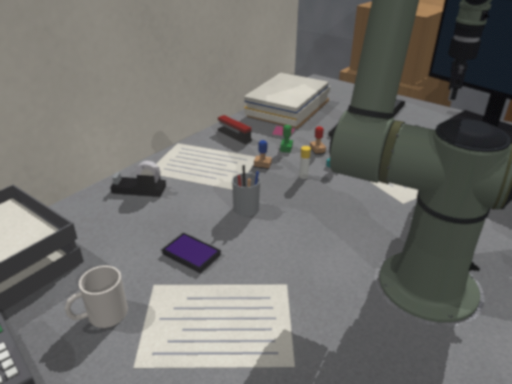

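View pics/wrist0.png

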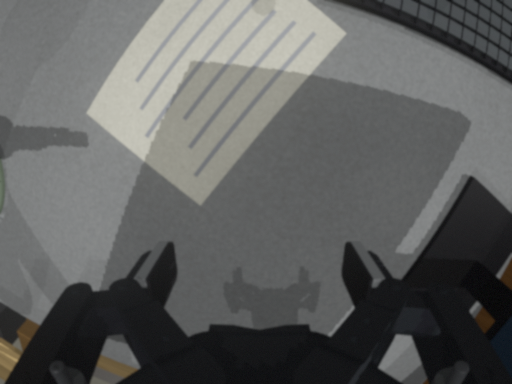

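The scene view has one red-knobbed stamp at (186,133). These could be mistaken for it:
- Blue stamp at (199,168)
- Green stamp at (172,150)
- Teal stamps at (203,118) and (220,130)
- Red stapler at (118,184)

The glue stick with the yellow cap is at (231,147), the pen cup at (278,190), and the pad at (344,243). In the side view the red stamp is at (319,133), the cup at (246,195), and the pad at (191,252). The wrist view shows only paper, keyboard and shadow.

```bash
cat > h.py <<'E'
import cv2, numpy as np
from scipy.spatial.transform import Rotation as R
def ray(m,uv):
    K=np.array(m["K"]);d=np.array([(uv[0]-K[0,2])/K[0,0],-(uv[1]-K[1,2])/K[1,1],-1.])
    Rm=np.array(m["rotation"]); Rm=R.from_euler("xyz",Rm).as_matrix() if Rm.shape==(3,) else Rm
    d=Rm@d; return np.array(m["position"],float),d/np.linalg.norm(d)
def rayw(m,uv):
    K=np.array(m["K"]);a=np.array([uv[0]-K[0,2],uv[1]-K[1,2]]);r=np.hypot(*a);th=r/K[0,0]
    s=np.sin(th)/r if r>0 else 0
    d=np.array([a[0]*s,-a[1]*s,-np.cos(th)])
    return np.array(m["position"],float),R.from_euler("xyz",m["rotation"]).as_matrix()@d
def plane(o,d,z): return o+d*(z-o[2])/d[2]
def tri(a,b):
    (o1,d1),(o2,d2)=a,b
    s,t=np.linalg.lstsq(np.stack([d1,-d2],1),o2-o1,rcond=None)[0]
    p,q=o1+s*d1,o2+t*d2; return (p+q)/2,np.linalg.norm(p-q)
def blobs(im,lo,hi,amin=15):
    h=cv2.cvtColor(im,cv2.COLOR_BGR2HSV)
    if lo[0]>hi[0]:
        m=cv2.inRange(h,(lo[0],*lo[1:]),(180,*hi[1:]))|cv2.inRange(h,(0,*lo[1:]),tuple(hi))
    else: m=cv2.inRange(h,tuple(lo),tuple(hi))
    n,l,s,c=cv2.connectedComponentsWithStats(m)
    return m,[(s[i],c[i],l==i) for i in range(1,n) if s[i][4]>=amin]
E
python3 - <<'E'
from h import *
from bench import imaging
cols=dict(red=((172,130,70),(6,255,255)),blue=((108,120,60),(125,255,255)),violet=((118,80,40),(150,255,255)),yellow=((20,120,120),(32,255,255)),green=((55,100,50),(75,255,255)),teal=((80,100,50),(97,255,255)))
for n in["scene","side"]:
    im=cv2.imread(f"pics/{n}0.png");m=imaging.camera_model(n)
    for k,(a,b) in cols.items():
        for s,c,_ in blobs(im,a,b)[1]: print(n,k,s.tolist(),c.round(1),plane(*ray(m,c),14 if k=='violet' else 68).round(0)[:2])
    c=(np.hstack) 
a=cv2.imread("pics/scene0.png");b=cv2.imread("pics/side0.png")
cv2.imwrite("pics/c1.png",np.hstack([cv2.resize(a[95:215,145:305],(400,300),interpolation=2),cv2.resize(b[95:215,220:380],(400,300),interpolation=2)]))
cv2.imwrite("pics/c2.png",np.hstack([cv2.resize(a[150:270,235:395],(400,300),interpolation=2),cv2.resize(b[155:275,140:300],(400,300),interpolation=2)]))
E
```

```text
scene red [180, 126, 9, 13, 94] [184.2 131.9] [ 526. -388.]
scene red [90, 173, 54, 23, 428] [114.7 184. ] [ 833. -271.]
scene red [282, 174, 4, 10, 21] [283.5 178.8] [468.  16.]
scene blue [251, 0, 93, 78, 4915] [297.   31.6] [-512. -884.]
scene blue [374, 0, 22, 3, 40] [384.7   0.6] [-1388.  -963.]
scene blue [193, 160, 10, 14, 97] [197.5 166.3] [ 612. -193.]
scene blue [277, 164, 3, 21, 49] [277.8 173.4] [462. -13.]
scene violet [321, 224, 46, 34, 807] [343.8 240.6] [488. 257.]
scene yellow [226, 137, 9, 11, 72] [229.6 141.5] [ 453. -242.]
scene yellow [18, 139, 14, 10, 30] [ 23.8 142.9] [ 942. -659.]
scene yellow [33, 149, 42, 26, 84] [ 53.5 162.3] [ 916. -488.]
scene green [163, 142, 19, 29, 268] [171.  157.5] [ 643. -284.]
scene green [475, 367, 30, 17, 265] [488.7 376.2] [618. 676.]
scene teal [195, 111, 17, 26, 238] [202.6 125.7] [ 456. -382.]
scene teal [212, 123, 14, 27, 239] [219.2 137.6] [ 462. -284.]
side red [219, 116, 31, 15, 169] [234.5 123.3] [ 785. -263.]
side red [316, 127, 7, 11, 60] [318.6 131.8] [ 525. -386.]
side blue [260, 141, 6, 11, 56] [262.3 145.6] [ 612. -192.]
side violet [165, 234, 52, 33, 919] [190.9 250.1] [485. 258.]
side yellow [301, 146, 10, 12, 84] [305.5 150.9] [ 487. -247.]
side green [282, 125, 10, 26, 152] [286.4 140. ] [ 575. -270.]
side teal [327, 159, 3, 7, 15] [328.  161.8] [ 399. -231.]
```

```bash
sleep 0
```

```text
(no output)
```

View pics/c1.png

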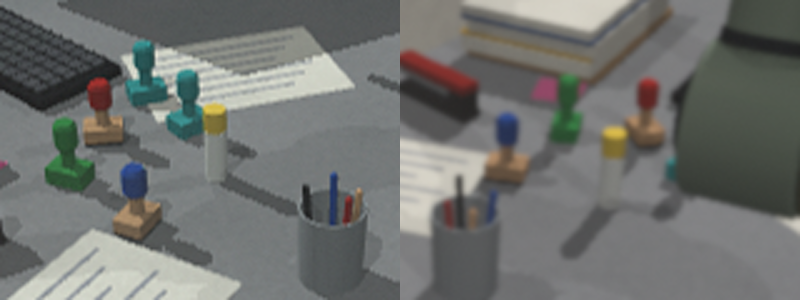

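View pics/c2.png

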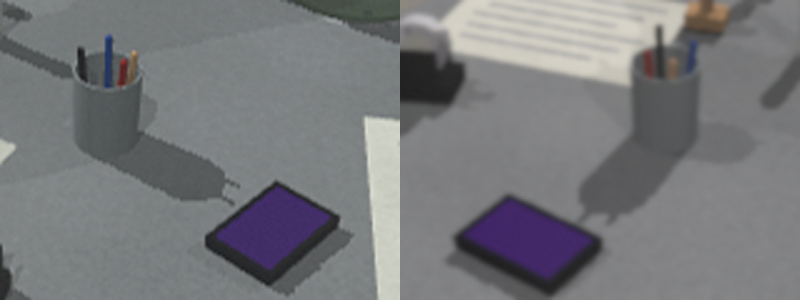

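Crops: the red stamp has its knob at scene (184,132) and side (319,132). Both give about (526,-387) at z=68, so the choice is confirmed. A teal stamp stands close to it. Next I'll measure the pad axis, the cup, the neighbours and the red stamp's base.

Run:
```python
from h import *
from bench import imaging
M={n:imaging.camera_model(n) for n in("scene","side")}
for n in M:
    im=cv2.imread(f"pics/{n}0.png");m=M[n]
    mask,bl=blobs(im,(118,80,30),(150,255,255),400)
    b=max(bl,key=lambda t:t[0][4] if t[1][1]>200 else 0)
    cn=max(cv2.findContours(b[2].astype(np.uint8),0,1)[0],key=cv2.contourArea)
    P=np.array([plane(*ray(m,p[0]),15)[:2] for p in cn],np.float32)
    r=cv2.minAreaRect(P); bp=cv2.boxPoints(r); e=[bp[1]-bp[0],bp[2]-bp[1]]
    s=min(e,key=np.linalg.norm); y=s/np.linalg.norm(s)
    print(n,"pad",np.round(r[0],1),np.round(r[1],1),"y axis",y.round(3),"mid/cup ±",(r[0]+115*y).round(),(r[0]-115*y).round(),(r[0]+230*y).round(),(r[0]-230*y).round())
S,D=M["scene"],M["side"]
print("cup rim",plane(*ray(S,(277.8,172.2)),95).round(),plane(*ray(D,(246,179)),95).round(),tri(ray(S,(277.8,172.2)),ray(D,(246,179))))
print("red tri",tri(ray(S,(184.2,131.9)),ray(D,(318.6,131.8))))
print("blue tri",tri(ray(S,(197.5,166.3)),ray(D,(262.3,145.6))))
print("glue cap tri",tri(ray(S,(229.6,141.5)),ray(D,(305.5,150.9))))
for k,p in dict(t1=(202.2,116.6),t2=(220.2,129),green=(171,147)).items(): print(k,plane(*ray(S,p),68).round())
# base of red: crop coords
for n,w,u in(("scene",(170,112,205,160),4),("side",(298,112,340,165),4)):
    im=cv2.imread(f"pics/{n}0.png");x0,y0,x1,y1=w;c=im[y0:y1,x0:x1]
    cv2.imwrite(f"pics/base_{n}.png",cv2.resize(c,None,fx=10,fy=10,interpolation=2))
```

```text
scene pad [487.4 255.8] [109.3  69.2] y axis [ 0.065 -0.998] mid/cup ± [495. 141.] [480. 371.] [502.  26.] [473. 485.]
side pad [486.2 257.5] [111.1  71.3] y axis [ 0.069 -0.998] mid/cup ± [494. 143.] [478. 372.] [502.  28.] [470. 487.]
cup rim [486.  10.  95.] [502.  27.  95.] (array([498.38631478,  26.35730879, 102.25735004]), np.float64(11.64602318353394))
red tri (array([ 525.68240798, -387.18127717,   67.75459401]), np.float64(1.0660980165465648))
blue tri (array([ 612.2611661 , -192.2168806 ,   68.24842415]), np.float64(0.8118247425028801))
glue cap tri (array([ 471.08076592, -218.64486101,   85.47886235]), np.float64(0.10113566800924395))
t1 [ 418. -437.   68.]
t2 [ 425. -326.   68.]
green [ 610. -335.   68.]
```

```bash
python3 -c "
import cv2,numpy as np
a=cv2.imread('pics/base_scene.png');b=cv2.imread('pics/base_side.png');h=max(len(a),len(b))
f=lambda i:cv2.copyMakeBorder(i,0,h-len(i),0,0,0)
cv2.imwrite('pics/base.png',np.hstack([f(a),f(b)]))"
```

```text
(no output)
```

View pics/base.png

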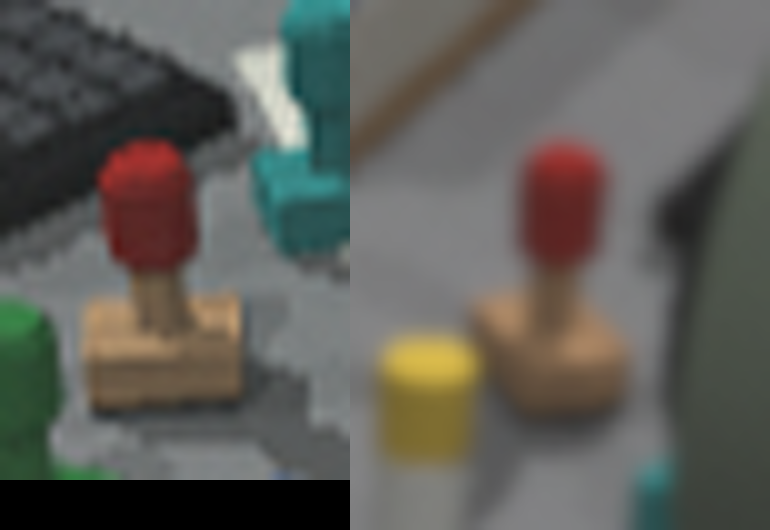

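Cup: the side-view rim at (502,27) matches the pad-axis prediction of (502,27). My eyeballed scene rim row was off, because the second crop puts it near row 178. Pad field measures 110 x 70, as expected for a case 120 x 80. The target is therefore about (495,142). With the jaws along world y at the red knob, the fingers clear the neighbours, which all lie more along x.

Run:
```python
from h import *
from bench import bot, imaging, solve_ik
S=imaging.camera_model("scene")
print("monitor foot",plane(*ray(S,(195,72)),0).round(),"cup rim scene recheck",plane(*ray(S,(277.8,178)),95).round())
pi=np.pi
for y in(0,pi,-pi): print(y,solve_ik([525.7,-387.2,210],[pi,0,y]))
for y in(0,pi/2,-pi/2,pi): print(y,solve_ik([494.5,142,230],[pi,0,y]),solve_ik([494.5,142,47],[pi,0,y]))
o=[pi,0,0]
bot.movel([525.7,-387.2,231],rot=o,max_speed=150)
m=imaging.camera_model("wrist"); im=imaging.capture("wrist"); cv2.imwrite("pics/w1.png",im)
for s,c,_ in blobs(im,(172,130,70),(6,255,255))[1]: print(s.tolist(),plane(*rayw(m,c),68).round(1), plane(*rayw(m,c),86).round(1))
st=bot.get_state();print(st["t"],st["tcp_pos"])
```

```text
monitor foot [ 107. -926.    0.] cup rim scene recheck [505.  30.  95.]
0 [-0.74779921  0.53246654  0.07294287  1.11127265  0.          2.39379344]
3.141592653589793 [-0.74779921  0.53246654  0.07294287  1.11127265  0.         -0.74779921]
-3.141592653589793 [-0.74779921  0.53246654  0.07294287  1.11127265  0.         -0.74779921]
0 [ 0.13608628  0.26159479 -0.28601209  1.02318944  0.         -3.00550638] [ 0.13608628  0.46635023 -0.51914684  0.58529925  0.         -3.00550638]
1.5707963267948966 [ 0.13608628  0.26159479 -0.28601209  1.02318944  0.          1.7068826 ] [ 0.13608628  0.46635023 -0.51914684  0.58529925  0.          1.7068826 ]
-1.5707963267948966 [ 0.13608628  0.26159479 -0.28601209  1.02318944  0.         -1.43471005] [ 0.13608628  0.46635023 -0.51914684  0.58529925  0.         -1.43471005]
3.141592653589793 [ 0.13608628  0.26159479 -0.28601209  1.02318944  0.          0.13608628] [ 0.13608628  0.46635023 -0.51914684  0.58529925  0.          0.13608628]
[248, 161, 27, 30, 659] [ 524.7 -389.9   68. ] [ 529.1 -389.8   86. ]
2.8667 [ 525.33298579 -387.47164588  231.09073143]
```

View pics/w1.png

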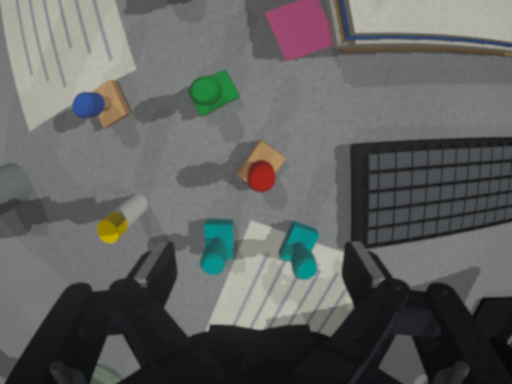

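The wrist view shows the red knob at (261,177), with green at (205,92), teals at (213,260) and (305,262), and nothing along the jaw line. The wrist fix of (526,-389.9) agrees with the triangulation to within 3 mm. Descending to grip.

Run:
```python
from h import *
from bench import bot, imaging
x,y=526,-388.3
bot.grip(1.0,40)
bot.movel([x,y,120],max_speed=150)
hit=bot.movel([x,y,47],max_speed=80,threshold=10)
st=bot.get_state();print(hit,st["tcp_pos"],st["contact_force"].round(1) if hasattr(st["contact_force"],"round") else st["contact_force"])
if not hit:
    bot.grip(0.0,40)
    st=bot.get_state();print(st["opening"]*85,st["contact_force"])
    bot.movel([x,y,80],max_speed=80)
    cv2.imwrite("pics/w2.png",imaging.capture("wrist"))
    st=bot.get_state();print(st["t"],st["opening"]*85,st["tcp_pos"],st["contact_force"])
```

```text
False [ 526.42235358 -388.64370472   47.57642311] [1.  0.4 0.3]
28.553312962896026 [0.92603839 0.11026587 1.30665282]
6.2 29.039402875070866 [ 525.8849034  -388.19696633   79.99023978] [-0.01561131 -0.15517094 -1.45217584]
```

View pics/w2.png

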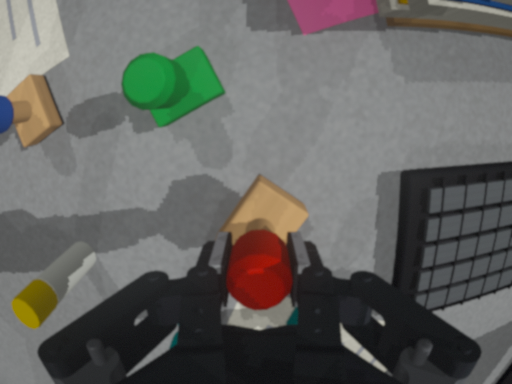

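The picture shows the red knob between the pads at (259,270), with the base below it. The opening is 29 mm and the weight is on the tool, so the stamp is held. Next I'll lift, carry it over the glue stick and cup, and look from above the target.

Run:
```python
from h import *
from bench import bot, imaging
pi=np.pi
bot.movel([526,-388.3,250],max_speed=150)
bot.movel([494.5,142,250],rot=[pi,0,pi/2],max_speed=150)
bot.dwell(0.3)
for n in("scene","side"): cv2.imwrite(f"pics/{n}3.png",imaging.capture(n))
m=imaging.camera_model("wrist");im=imaging.capture("wrist"); cv2.imwrite("pics/w3.png",im)
for s,c,_ in blobs(im,(118,80,30),(150,255,255),200)[1]: print("pad",s.tolist(),plane(*rayw(m,c),16).round(1))
st=bot.get_state();print(st["t"],st["opening"]*85,st["tcp_pos"])
a=cv2.imread("pics/scene3.png");b=cv2.imread("pics/w3.png")
cv2.imwrite("pics/c3.png",cv2.resize(np.hstack([a,b]),(800,300)))
```

```text
pad [208, 45, 91, 60, 4813] [487.8 253.8  16. ]
11.625 29.051365333090484 [494.50400631 142.00052504 250.01462765]
```

View pics/c3.png

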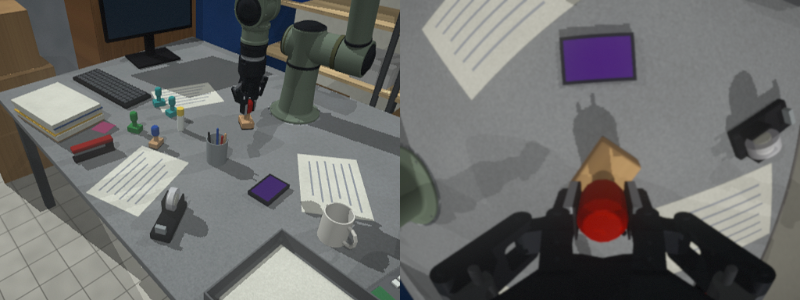

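The stamp hangs upright over the target. Pad centre is (487.8,253.8) from the wrist, within 4 mm of the other views. Lowering until contact.

Run:
```python
from h import *
from bench import bot, imaging
x,y=494.5,141.5
bot.movel([x,y,70],max_speed=120)
hit=bot.movel([x,y,43],max_speed=25,threshold=5)
st=bot.get_state();print(hit,st["tcp_pos"],st["contact_force"])
bot.dwell(0.2)
bot.grip(0.75)
bot.dwell(0.2)
bot.movel([x,y,110],max_speed=60)
bot.movel([x,y,230],max_speed=150)
bot.dwell(0.2)
for n in("scene","side"): cv2.imwrite(f"pics/{n}4.png",imaging.capture(n))
m=imaging.camera_model("wrist");im=imaging.capture("wrist"); cv2.imwrite("pics/w4.png",im)
for s,c,_ in blobs(im,(118,80,30),(150,255,255),200)[1]: print("pad",s.tolist(),plane(*rayw(m,c),16).round(1))
for s,c,_ in blobs(im,(172,130,70),(6,255,255),100)[1]: print("red w",s.tolist(),plane(*rayw(m,c),72).round(1))
for n in("scene","side"):
    i=cv2.imread(f"pics/{n}4.png");mm=imaging.camera_model(n)
    for s,c,_ in blobs(i,(172,130,70),(6,255,255))[1]: print(n,"red",s.tolist(),c.round(1),plane(*ray(mm,c),68).round(1))
    for s,c,_ in blobs(i,(108,120,60),(125,255,255))[1]: print(n,"blue",s.tolist(),c.round(1))
    for s,c,_ in blobs(i,(118,80,40),(150,255,255),300)[1]: print(n,"pad",c.round(1))
print(bot.get_state()["t"])
a=cv2.imread("pics/scene4.png");b=cv2.imread("pics/w4.png")
cv2.imwrite("pics/c4.png",np.hstack([cv2.resize(a[120:270,200:400],(400,300)),cv2.resize(b,(400,300))]))
```

```text
True [494.42433687 141.49880382  47.19642314] [-0.31343817  1.04241065  4.68346001]
pad [206, 41, 96, 64, 5362] [487.8 253.8  16. ]
red w [247, 162, 28, 31, 691] [495.6 139.9  72. ]
red w [266, 258, 8, 21, 119] [506.3  30.4  72. ]
scene red [90, 173, 54, 23, 446] [115.2 184. ] [ 832.4 -270.1   68. ]
scene red [282, 174, 4, 10, 21] [283.5 178.8] [468.3  16.4  68. ]
scene red [305, 197, 11, 15, 142] [309.6 203.9] [496.8 142.   68. ]
scene blue [251, 0, 57, 70, 2975] [278.4  30.2]
scene blue [374, 0, 22, 3, 40] [384.7   0.6]
scene blue [354, 25, 5, 9, 17] [355.8  29.5]
scene blue [342, 36, 11, 22, 102] [346.8  47.4]
scene blue [193, 160, 10, 14, 100] [197.7 166.4]
scene blue [277, 164, 3, 21, 47] [277.7 173.6]
scene pad [343.8 240.6]
side red [241, 124, 9, 8, 50] [245. 128.] [ 733.9 -256.3   68. ]
side red [215, 202, 9, 15, 114] [219.3 208.6] [493.7 143.2  68. ]
side blue [260, 141, 6, 11, 62] [262.5 146. ]
side pad [190.8 250.1]
17.4667
```

View pics/c4.png

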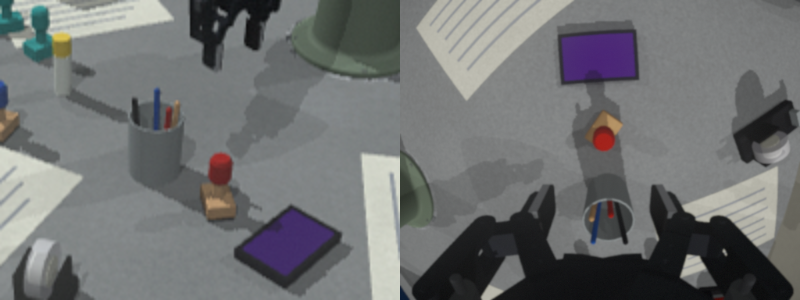

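View pics/side4.png

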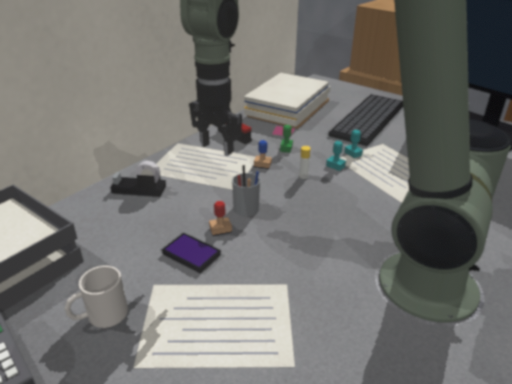

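The pictures show the red stamp upright and alone between cup and pad, with its knob at scene (310,204) and side (219,209). It measures about (495,142), which is the target. Pad, cup pens and blue stamp pixels are unchanged, and the gripper is clear above.

```bash
python3 -c "
from bench import bot
print(bot.sign_off())"
```

```text
the job is handed in; nothing more can be done
None
```

The red-knobbed stamp is standing upright midway between the ink pad and the pen cup, in line with both, and I handed the job in at about 17.5 s of the 35 s allowed. I gripped it by the knob from above, carried it over the glue stick and pens, lowered it until it touched the desk, and released it.

**Final position:** three cameras put the stamp at (495.6, 139.9), (496.8, 142.0) and (493.7, 143.2) mm. The target was about (494.5, 141.5), so it is within about 3 mm.

**Nothing else moved:** the ink pad, the pens in the cup and the blue stamp showed the same pixels as at the start, to within half a pixel. The gripper was clear of everything at hand-in.

**Checks that disagreed:**
- My first reading of the cup rim in the scene view was about 20 mm off. A better crop and the side view then agreed with the line from the pad.
- The pad centre differed by up to 4 mm between cameras.

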